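# Pack the table gift set into its fitted box and put the cover on

### The job

Pack the table gift set: the copper-coloured hand bell, the polished steel shaker and the large ball infuser each stand upright in the foam well cut for them (bell in the widest well, shaker in the middle-sized one, infuser in the smallest). Then put the burgundy cover over them so that it sits square and fully down on the box base. Set everything down rather than letting it drop, and leave the black shaker and the small infuser standing where they are.

Things in the scene. Friction and masses are not known exactly. Their poses are not given: they have to be found in the camera images.
- table_bell: copper-coloured counter bell with a dark wooden upright grip, 90 mm tall, 0.1 to 0.17 kg; mouth 59 mm across at the bottom; the round grip is 16 mm thick from 42 to 90 mm height. Origin: centre of its underside, z up.
- salt_shaker: shaker all of polished light-grey steel, 70 mm tall, 0.1 to 0.16 kg; 39 mm across at the base, tapering to a 26 mm cap (56 to 70 mm height). Origin: centre of its underside, z up.
- tea_infuser: large ball infuser of polished steel on a slim foot, 79 mm tall, 0.07 to 0.12 kg; ball 45 mm across, centred 57 mm above the foot's underside; foot 26 mm across. Origin: centre of its underside, z up.
- box_cover: deep burgundy box cover, open below, 102 x 258 mm (long side along its y), 107 mm tall, inside 94 x 250 mm and 103 mm deep, 0.24 to 0.39 kg. On top a brass bridge handle: bar 66 mm long (along y), 12 mm thick (along x), 126 to 139 mm above the origin, on posts at y = -26 and +26 mm. Origin: centre of its open lower edge, on the worktop; z up. Same when turned half round.
- box_base: burgundy box base, fixed: plate 106 x 262 x 8 mm (long side along its y) with a collar 84 x 240 mm outside, 36 mm above the worktop, holding three foam inserts in a row along y, 78.5 mm apart. The cover goes round the collar (5 mm play each side) and rests on the plate, its origin then 8 mm above the base's. Origin: centre of its underside, z up.
- insert_bell: square beige foam insert, 78 x 78 x 26 mm, fixed in the box base; a round well, dark inside, at its centre, 69 mm wide and 20 mm deep: the widest well of the three. Origin: centre of its underside (8 mm above the worktop); the well's floor is 6 mm, the insert's top 26 mm above it. Axes as the base's.
- insert_shaker: square beige foam insert, 78 x 78 x 26 mm, fixed in the box base; a round well, dark inside, at its centre, 51 mm wide and 20 mm deep: the middle-sized well of the three. Origin: centre of its underside (8 mm above the worktop); the well's floor is 6 mm, the insert's top 26 mm above it. Axes as the base's.
- insert_infuser: square beige foam insert, 78 x 78 x 26 mm, fixed in the box base; a round well, dark inside, at its centre, 38 mm wide and 20 mm deep: the smallest well of the three. Origin: centre of its underside (8 mm above the worktop); the well's floor is 6 mm, the insert's top 26 mm above it. Axes as the base's.
- pepper_shaker: shaker with a black body and a light cap, 39 mm across, 70 mm tall; not part of the set, stays. Origin: centre of its underside.
- ball_stick: small ball infuser, ball 28 mm across, 62 mm tall; not part of the set, stays. Origin: centre of its underside.
Not all that is in view belongs to the job. Leave any pink or turquoise look-alike of the ball_stick alone.

How it is judged:
At the end, for the whole second after the job is handed in: Bell, steel shaker and large infuser stand on the floor of their own wells, within 12 mm of centre and 0.12 rad of upright. Cover down on the base plate within 4 mm, within 12 mm of centre, parallel within 0.12 rad. Black shaker and small infuser within 30 mm of their start. All released, at rest (horizontal distance between table_bell and insert_bell below 0.012 m and z of table_bell in the frame of insert_bell below 0.011 m and angle between each of table_bell, salt_shaker, tea_infuser's own z axis and vertical below 0.12 rad and linear speed of each of table_bell, salt_shaker, tea_infuser, box_cover below 0.03 m/s and horizontal distance between salt_shaker and insert_shaker below 0.012 m and z of salt_shaker in the frame of insert_shaker below 0.011 m and horizontal distance between tea_infuser and insert_infuser below 0.012 m and z of tea_infuser in the frame of insert_infuser below 0.011 m and horizontal distance between box_cover and box_base below 0.012 m and z of box_cover in the frame of box_base below 0.012 m and angle between box_cover's own z axis and vertical below 0.04 rad and angle between the y axis of box_cover and the y axis of box_base, either way round below 0.12 rad and distance of each of pepper_shaker, ball_stick from where it was at the start of the episode below 0.03 m and angle between each of pepper_shaker, ball_stick's own z axis and vertical below 0.2 rad); the robot touches nothing.
It fails at once if the black shaker is knocked over or shifted more than 30 mm (distance of pepper_shaker from where it was at the start of the episode above 0.03 m or angle between pepper_shaker's own z axis and vertical above 0.4 rad).
It fails at once if the small infuser is knocked over or shifted more than 30 mm (distance of ball_stick from where it was at the start of the episode above 0.03 m or angle between ball_stick's own z axis and vertical above 0.4 rad).
It fails at once if a piece of the set or the cover is dropped (falls freely from more than about 20 mm) ((linear speed of table_bell above 0.65 m/s and contact force between the fingers and table_bell below 0.05 N) or (linear speed of salt_shaker above 0.65 m/s and contact force between the fingers and salt_shaker below 0.05 N) or (linear speed of tea_infuser above 0.65 m/s and contact force between the fingers and tea_infuser below 0.05 N) or (linear speed of box_cover above 0.65 m/s and contact force between the fingers and box_cover below 0.05 N)).
It also fails if it takes over 102 s, if anything falls off the work surface, if the arm or the gripper's body presses on something with over 40 N, if the wrist force passes 120 N, or if a joint passes its speed limit or range.

### The arm

A 7-joint arm with a two-finger parallel gripper is mounted at the origin on a cart in front of the work surface, level with it; the furniture and walls round the work are solid. World frame = base frame: x ahead of the robot, y to its left, z up, the work surface at z = 0. Lengths are in m, angles in rad, forces in N, time in s.
With the tool pointing down it reaches from about 0.4 to 0.9 m from the base axis. Payload 5.6 kg.
Tool frame: the origin (TCP) lies midway between the tips of the shut fingers; the grasp point (between the pads) lies 19 mm behind it; z points along the fingers, y is the line along which they close (so a half turn about z gives the same grasp; the last joint's range is limited). The gripper opens to 92 mm and grips with 3 to 60 N. Pads are 20 mm wide; open, the fingers measure 128 mm over their backs; the gripper's body (75 mm by 189 mm) begins 69 mm behind the grasp point.
Start: joints at [-1.384, 0.468, -0.012, 1.603, 0.006, 1.071, -0.056], TCP at [0.148, 0.633, 0.215] pointing down, gripper open.
Joint ranges: [-2.53, 2.53], [-0.31, 2.02], [-1.57, 1.55], [0.28, 2.44], [-1.29, 4.43], [0.15, 1.84], [-2.92, 2.92]. Speed limits (rad/s): [2.57, 2.57, 3.14, 3.14, 3.14, 3.14, 3.14].

### API

Orientations are given as a 3x3 rotation matrix whose columns are the frame's x, y, z axes.
In Python, from station import env, effector, solver, viewer, workorder, search_frame, tip_of gives the robot as it stands. Calls block until the motion is done:
- env.reach(position, orientation): joint-space move of the TCP to a pose.
- env.movel(position, frame=None, rate=0.15): straight line of the TCP; frame=None keeps the orientation; rate is the mean speed in m/s.
- env.goto_joints(angles): joint-space move.
- effector.release() and effector.grasp(squeeze=None): open the fingers fully, or close them until they stop; squeeze is the grip in N (None keeps the last).
- env.pause(seconds).
- solver.inverse_kinematics(position, orientation): joint angles nearest the present ones, or None.
- env.sense(): the state.
- viewer.read_camera(name): name is "scene" or "top" or "wrist"; returns (picture, depth): 400x640x3 uint8, red, green, blue; 400x640 float32, m along the optical axis (not along the pixel's ray), 0 where there is no reading.
- viewer.camera_info(name): a dict with "intrinsics" (3x3 intrinsics, pixels), "eye" and "rotation" of the camera in the world; the wrist camera has in their place "T_tool_cam" (4x4, takes a point from camera to tool coordinates, whose origin is the TCP and whose axes are the flange's). Camera axes: x right, y up, looking along -z (the intrinsics and any distortion apply to the point x, -y, -z); pixel columns grow to the right and rows downward; lengths in m; the calibration is good to about 2 mm. A picture is of the moment at which its call begins: read the wrist's pose just before it. camera_info takes no time and is no camera call.
A pose or a line that the arm cannot do raises env.PlanningError and nothing moves.
- workorder.finish_job(): hands the job in; it is judged then, once.
Trained networks look in the newest picture that a camera, given by its name, has taken for a name from the list of things; names that differ only in an ending like _2 or _b are one class to them, and where a whole thing is asked for, a point or a joint stands for the part that bears it (a point fixed in the world has none). Each returns a list of dicts, best first, with "score" (0 to 1); they miss things now and then, are a little off and sometimes report something else, mostly with a low value. They report only what shows in the picture. A call takes as long as a camera call. They do not tell look-alikes from the thing itself.
- search_frame(camera, name): "at" ([x, y, z] in m, in world coordinates, good to about 4 mm: the middle of the surface that is visible of it).
- tip_of(camera, name): "at" ([x, y, z] in m, in world coordinates, good to about 4 mm: a listed point, or the origin of a listed thing).
The state is a dict: "t": time; "joint_positions": joint angles; "joint_velocities": joint speeds; "tau": joint torques, N m; "ee_pos": TCP position; "tcp_rot": TCP orientation; "wrist_force": force on the tool from outside, world axes, zero at the start; "moment": the same for the moment, N m; "gripper_width": finger opening in m; "grasp_force": force on a finger pad.
Only numpy, scipy, OpenCV 4.12 (cv2) and the standard library are available. Lean on these libraries where they do the work, as an engineer would, in place of code of your own. Each camera call takes 0.05 s, during which the arm holds its last target. There are 200 camera calls.

## Working session

There is one attempt and no reset: what is moved stays moved. The work goes in short steps, each a Python script; the robot and the scene stay as the last script left them, time stands still between calls to the robot, and variables do not carry over. Pictures are saved under pics/ and viewed, at most 14 in all, crops included, and the job is handed in when it is done.

```bash
ls; mkdir -p pics; python3 - <<'E'
from station import env, effector, solver, viewer, workorder, search_frame, tip_of
import cv2,numpy as np
np.set_printoptions(precision=3,suppress=True)
for c in ["scene","top"]:
    p,d=viewer.read_camera(c); cv2.imwrite(f"pics/{c}0.png",p[:,:,::-1]); np.save(f"pics/{c}0.npy",d)
    i=viewer.camera_info(c); print(c,i)
    for n in ["table_bell","salt_shaker","tea_infuser","box_cover","box_base","insert_bell","insert_shaker","insert_infuser","pepper_shaker","ball_stick"]:
        print(n,[(np.round(r["at"],3).tolist(),round(r["score"],2)) for r in tip_of(c,n)[:4]])
print(env.sense())
E
```

```text
pics
scene {'intrinsics': array([[499.383,   0.   , 313.074],
       [  0.   , 499.383, 195.432],
       [  0.   ,   0.   ,   1.   ]]), 'eye': array([-0.155, -0.65 ,  0.86 ]), 'rotation': array([[ 0.701,  0.464, -0.542],
       [-0.713,  0.472, -0.519],
       [ 0.015,  0.75 ,  0.662]])}
table_bell [([0.448, 0.253, -0.002], 0.96)]
salt_shaker [([0.405, -0.134, 0.002], 0.6)]
tea_infuser [([0.444, -0.015, 0.001], 0.81)]
box_cover [([0.618, 0.177, -0.001], 0.87)]
box_base [([0.614, -0.178, -0.002], 0.77)]
insert_bell [([0.611, -0.184, 0.01], 0.68)]
insert_shaker [([0.612, -0.257, 0.01], 0.77)]
insert_infuser [([0.61, -0.101, 0.01], 0.73)]
pepper_shaker [([0.434, 0.138, -0.0], 0.56), ([0.613, -0.256, 0.011], 0.3)]
ball_stick [([0.43, -0.346, -0.0], 0.67), ([0.514, -0.254, 0.004], 0.67), ([0.442, -0.274, -0.001], 0.63)]
top {'intrinsics': array([[454.595,   0.   , 312.96 ],
       [  0.   , 454.595, 199.825],
       [  0.   ,   0.   ,   1.   ]]), 'eye': array([ 0.37 , -0.016,  1.099]), 'rotation': array([[-0.017,  0.991, -0.131],
       [-0.999, -0.013,  0.03 ],
       [ 0.028,  0.131,  0
[... 349 characters left out ...]
 [([0.435, 0.14, 0.002], 0.57)]
ball_stick [([0.429, -0.341, 0.004], 0.66), ([0.511, -0.253, -0.002], 0.63), ([0.439, -0.27, -0.003], 0.59)]
{'t': 1.1, 'joint_positions': array([-1.384,  0.467, -0.012,  1.603,  0.006,  1.071, -0.056]), 'joint_velocities': array([ 0.001,  0.   , -0.   ,  0.   , -0.001, -0.001,  0.001]), 'tau': array([ -0.001, -52.043,  -0.012, -24.406,  -0.057,   0.011,   0.   ]), 'ee_pos': array([0.148, 0.633, 0.215]), 'tcp_rot': array([[-0.974,  0.228,  0.   ],
       [ 0.228,  0.974,  0.   ],
       [-0.   ,  0.   , -1.   ]]), 'wrist_force': array([ 0.2  , -0.116,  0.505]), 'moment': array([-0.011,  0.041, -0.013]), 'grasp_force': 0.0, 'gripper_width': 0.09190695700304038}
```

View pics/scene0.png

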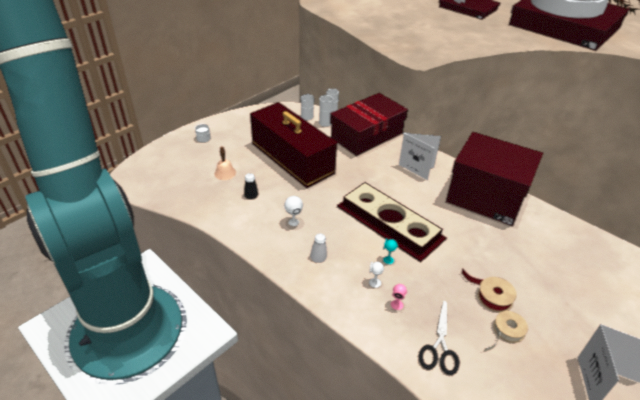

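View pics/top0.png

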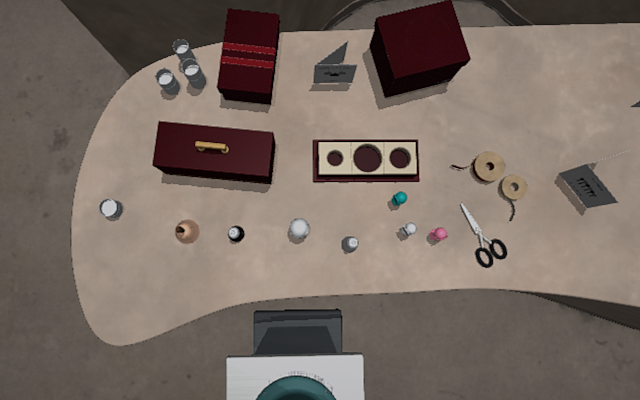

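The scene picture shows the bell (225,163), black shaker (250,187), large infuser (293,210), steel shaker (319,248), cover (290,145) and base (390,220). The small infuser is at (376,275), beside the turquoise (390,248) and pink (400,297) look-alikes. The top view shows the wells from left to right as small (335,157), widest (368,157) and middle (400,157), which matches what the networks report. Next I'll measure with the depth clouds and take a wrist view.

```bash
cat > h.py <<'E'
from station import env, effector, solver, viewer, workorder, search_frame, tip_of
import cv2,numpy as np
np.set_printoptions(precision=4,suppress=True)
def cloud(c,tag):
    s=env.sense(); p,d=viewer.read_camera(c); i=viewer.camera_info(c)
    cv2.imwrite(f"pics/{tag}.png",p[:,:,::-1])
    K=i["intrinsics"]; v,u=np.mgrid[:400,:640]
    P=np.stack([(u-K[0,2])/K[0,0]*d,-(v-K[1,2])/K[1,1]*d,-d],-1)
    if c=="wrist":
        T=i["T_tool_cam"]; P=P@T[:3,:3].T+T[:3,3]; P=P@s["tcp_rot"].T+s["ee_pos"]
    else: P=P@i["rotation"].T+i["eye"]
    P[d<=0]=np.nan
    return p,P
def sel(P,xy,r,z0,z1):
    m=(abs(P[...,0]-xy[0])<r[0])&(abs(P[...,1]-xy[1])<r[1])&(P[...,2]>z0)&(P[...,2]<z1)
    return P[m]
def rect(Q):
    (c,s,a)=cv2.minAreaRect((Q[:,:2]*1000).astype(np.float32))
    if s[0]>s[1]: s=s[::-1]; a-=90
    # angle of the long side measured from +y
    return np.array(c)/1000,np.array(s),(a+90)%180-90
def R(yaw):  # closing axis along x, turned by yaw (rad)
    c,s=np.cos(yaw),np.sin(yaw)
    return np.array([[-s,c,0],[c,s,0],[0,0,-1.]])
E
python3 - <<'E'
from h import *
for c in ["top","scene"]:
    p,P=cloud(c,c+"1")
    q=sel(P,(.615,-.18),(.1,.17),.028,.045); print(c,"collar",rect(q),np.median(q[:,2]),len(q))
    q=sel(P,(.615,-.18),(.1,.17),.002,.014); print("plate",rect(q))
    q=sel(P,(.62,.177),(.1,.17),.1,.115); print("cover",rect(q),np.median(q[:,2]))
    q=sel(P,(.62,.177),(.1,.17),.122,.15); print("bar",rect(q),np.median(q[:,2]))
    for n,xy,zz in [("bell grip",(.445,.252),(.045,.1)),("shaker cap",(.405,-.134),(.058,.08)),("inf",(.444,-.015),(.03,.09)),("pepper",(.434,.138),(.058,.08))]:
        q=sel(P,xy,(.045,.045),*zz); print(n,len(q), len(q) and (q.min(0),q.max(0)))
for y in (0,np.pi):
    for pos in [(.445,.252,.2),(.445,.252,.05),(.61,-.18,.35),(.61,-.26,.06),(.405,-.134,.05)]:
        print(y,pos,solver.inverse_kinematics(pos,R(y)))
print(viewer.camera_info("wrist")["T_tool_cam"])
E
```

```text
top collar (array([ 0.5855, -0.1797]), array([136.4267, 240.2   ]), -0.8155593872070312) 0.03360725309656232 2277
plate (array([ 0.6145, -0.1799]), array([199.163 , 339.3882]), 0.18066711723804474)
cover (array([0.6208, 0.1755]), array([103.0569, 258.5688]), -6.137664794921875) 0.10655821331477267
bar (array([0.6209, 0.1745]), array([12.6281, 64.7029]), -6.872871398925781) 0.13782403123206743
bell grip 51 (array([0.4371, 0.2474, 0.0464]), array([0.4506, 0.2594, 0.0904]))
shaker cap 95 (array([ 0.398 , -0.147 ,  0.0584]), array([ 0.4209, -0.1239,  0.0724]))
inf 322 (array([ 0.4227, -0.038 ,  0.0504]), array([0.4669, 0.008 , 0.0821]))
pepper 100 (array([0.4248, 0.1235, 0.058 ]), array([0.4479, 0.1465, 0.0712]))
scene collar (array([ 0.6105, -0.1792]), array([ 89.9342, 243.5664]), -0.01793670654296875) 0.03335247182154372 1850
plate (array([ 0.6147, -0.18  ]), array([198.642 , 339.2023]), -0.201324462890625)
cover (array([0.6186, 0.1753]), array([105.1626, 264.5892]), -6.2745513916015625) 0.10727524400450617
bar (array([0.6186, 0.1759]), array([12.5213, 70.6088]), -4.187896728515625) 0.
[... 665 characters left out ...]
405, -0.134, 0.05) [-0.3695  0.4573  0.7323  2.2831 -0.5661  0.5828  0.7971]
3.141592653589793 (0.445, 0.252, 0.2) [-0.4837  0.2581 -0.113   1.9473  0.0357  0.9381  2.5275]
3.141592653589793 (0.445, 0.252, 0.05) [-0.4007  0.495  -0.2198  2.0416  0.1785  0.6227  2.4013]
3.141592653589793 (0.61, -0.18, 0.35) [-0.5941  0.6462  1.3522  1.5246 -0.6316  1.4771 -2.3679]
3.141592653589793 (0.61, -0.26, 0.06) [-0.4144  1.155   1.3314  1.7225 -1.1796  1.2917 -1.9399]
3.141592653589793 (0.405, -0.134, 0.05) [ 0.872   0.5008 -0.7407  2.2094  0.5812  0.6311  2.8499]
[[ 0.0002  0.968   0.2511  0.0716]
 [ 1.     -0.0002 -0.0001 -0.0007]
 [-0.      0.2511 -0.968  -0.1701]
 [ 0.      0.      0.      1.    ]]
```

```bash
python3 - <<'E'
from h import *
env.reach((.61,-.24,.33),R(0))
p,P=cloud("wrist","w1")
for r in [(.055,.14),(.052,.135)]:
    q=sel(P,(.612,-.18),r,.030,.040); print("collar",rect(q),np.median(q[:,2]),len(q))
for n,y,rad in [("inf",-.1015,19),("bell",-.18,34.5),("shk",-.2585,25.5)]:
    q=sel(P,(.612,y),(.036,.036),.005,.022); 
    if len(q): print(n,len(q),cv2.minEnclosingCircle((q[:,:2]*1000).astype(np.float32)),q[:,2].min())
print(env.sense()["t"],env.sense()["joint_positions"])
E
```

```text
collar (array([ 0.6103, -0.1798]), array([ 84.0161, 239.2462]), -0.4377593994140625) 0.033931792083338214 7258
collar (array([ 0.6103, -0.1798]), array([ 84.0161, 239.2462]), -0.4377593994140625) 0.033931792083338214 7258
inf 634 ((610.978515625, -100.17436981201172), 18.889789581298828) 0.011431781926204365
bell 1871 ((610.2168579101562, -179.8853302001953), 34.51838302612305) 0.011507086437987146
shk 872 ((607.3099365234375, -259.2264404296875), 27.8581600189209) 0.008093048847562678
4.7167 [-0.3479  0.5367  1.0214  1.4963 -0.4616  1.3675  0.7054]
```

View pics/w1.png

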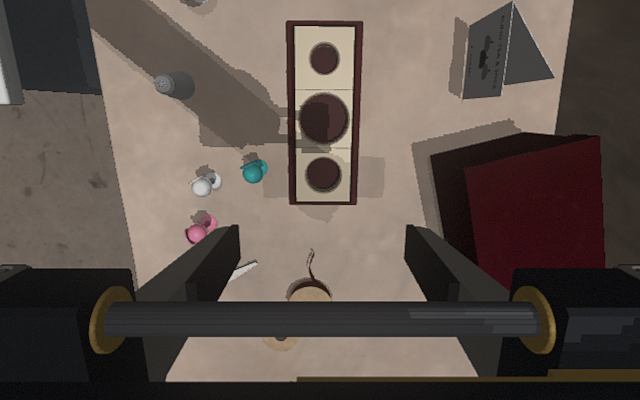

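The wrist view shows the base at (322,112) with its wells at (324,58), (323,118) and (323,174), and it agrees with the top camera. Now I'll fetch the bell.

```bash
cat >> h.py <<'E'
BC=np.array([.6103,-.1798]); BY=np.radians(-.4)
ax=np.array([-np.sin(BY),np.cos(BY)])
def well(k): return BC+k*.0785*ax   # -1 shaker, 0 bell, 1 infuser
def st(m=""):
    s=env.sense(); print(m,"t",round(s["t"],2),s["ee_pos"],"w",round(s["gripper_width"],4),"gf",round(s["grasp_force"],2),"F",s["wrist_force"])
    return s
def pick(xy,h,squeeze,up=.25,yaw=0):
    env.reach((*xy,h+.11),R(yaw)); env.movel((*xy,h),rate=.12); st("at")
    effector.grasp(squeeze); st("grasped")
    env.movel((*xy,h+.015),rate=.05); st("lifted"); env.movel((*xy,up),rate=.2)
E
python3 - <<'E'
from h import *
p,P=cloud("top","top2"); q=sel(P,(.8,-.25),(.15,.2),.06,.3); print("tall stuff min x",q[:,0].min(),q[:,2].max())
env.reach((.50,.05,.26),R(0))
pick((.442,.2527),.051,20)
st("up")
E
```

```text
tall stuff min x 0.7698428726142768 0.14059732887543042
at t 7.97 [0.4426 0.2528 0.0516] w 0.0919 gf 0.0 F [-0.1943 -0.6138 -0.5612]
grasped t 9.11 [0.4418 0.2526 0.0508] w 0.0145 gf 19.99 F [-0.0312  0.2195 -1.4691]
lifted t 9.56 [0.4421 0.253  0.0664] w 0.015 gf 19.99 F [-0.2541 -0.0328 -2.1862]
up t 10.62 [0.4412 0.2524 0.249 ] w 0.0149 gf 19.99 F [-0.0269 -0.7188 -1.432 ]
```

```bash
python3 - <<'E'
from h import *
w=well(0)
env.reach((*w,.25),R(BY)); s=st()
for c in ("scene","top"):
    p,P=cloud(c,c+"3")
    q=sel(P,w,(.06,.06),.19,.26); print(c,len(q),q.min(0),q.max(0), "ext mid",(q.min(0)+q.max(0))/2)
cv2.imwrite("pics/s3c.png",cv2.resize(cv2.imread("pics/scene3.png")[60:260,270:550],None,fx=2.5,fy=2.5))
E
```

```text
t 12.32 [ 0.6108 -0.1781  0.2497] w 0.0155 gf 19.99 F [-0.2967 -0.1286 -1.7367]
scene 545 [ 0.5809 -0.2048  0.1984] [ 0.6298 -0.1483  0.2599] ext mid [ 0.6053 -0.1765  0.2292]Traceback (most recent call last):
  File "<stdin>", line 6, in <module>
    return umr_minimum(a, axis, None, out, keepdims, initial, where)
ValueError: zero-size array to reduction operation minimum which has no identity
```

```bash
cat >> h.py <<'E'
def place(xy,h,up=.25):
    env.movel((*xy,h+.03),rate=.15); st("pre")
    env.movel((*xy,h),rate=.04); env.pause(.3); st("down")
    effector.release(); st("released"); env.movel((*xy,up),rate=.2)
E
python3 - <<'E'
from h import *
w=well(0)+[0,-.0005]
place(w,.0655)
p,P=cloud("top","top4"); q=sel(P,w,(.04,.04),.07,.12); print(q.min(0),q.max(0))
# look at shaker and infuser with the wrist
env.reach((.42,-.13,.25),R(0)); 
p,P=cloud("wrist","w4")
for n,xy,zz in [("shaker cap",(.403,-.135),(.06,.08)),("inf",(.443,-.015),(.05,.09))]:
    q=sel(P,xy,(.03,.03),*zz); print(n,len(q), len(q) and ((q.min(0)+q.max(0))/2,q.min(0),q.max(0)))
st()
E
```

```text
pre t 13.61 [ 0.6109 -0.1807  0.0965] w 0.0155 gf 19.99 F [-0.0969 -0.3019 -2.088 ]
down t 14.81 [ 0.6104 -0.1802  0.0656] w 0.0152 gf 19.99 F [-0.3604 -0.2241 -1.4899]
released t 16.0 [ 0.6103 -0.1803  0.0655] w 0.0921 gf 0.0 F [ 0.2863 -0.998   0.0701]Traceback (most recent call last):
  File "<stdin>", line 4, in <module>
    return umr_minimum(a, axis, None, out, keepdims, initial, where)
ValueError: zero-size array to reduction operation minimum which has no identity
```

```bash
cat >> h.py <<'E'
def ext(P,n,xy,r,zz):
    q=sel(P,xy,(r,r),*zz); print(n,len(q), (q.min(0),q.max(0),(q.min(0)+q.max(0))/2) if len(q) else "")
E
python3 - <<'E'
from h import *
env.reach((.42,-.15,.25),R(0)); 
p,P=cloud("wrist","w4")
ext(P,"shaker",(.403,-.135),.03,(.058,.08)); ext(P,"inf",(.443,-.015),.03,(.03,.09))
p,P=cloud("top","top4"); ext(P,"bell",well(0),.04,(.07,.12)); ext(P,"shaker",(.403,-.135),.03,(.058,.08))
cv2.imwrite("pics/w4b.png",np.hstack([cv2.imread("pics/w4.png")[:, :400],cv2.resize(cv2.imread("pics/top4.png")[100:230,260:460],None,fx=2,fy=400/130)]))
st()
E
```

```text
shaker 411 (array([ 0.3952, -0.1471,  0.0581]), array([ 0.4195, -0.1228,  0.0706]), array([ 0.4073, -0.135 ,  0.0644]))
inf 1755 (array([ 0.4205, -0.0383,  0.0454]), array([0.4656, 0.0085, 0.0805]), array([ 0.443 , -0.0149,  0.0629]))
bell 42 (array([ 0.6028, -0.1828,  0.0701]), array([ 0.6153, -0.17  ,  0.106 ]), array([ 0.609 , -0.1764,  0.0881]))
shaker 95 (array([ 0.3979, -0.1468,  0.0587]), array([ 0.4209, -0.1238,  0.0719]), array([ 0.4094, -0.1353,  0.0653]))
 t 18.02 [ 0.4217 -0.1505  0.2509] w 0.0917 gf 0.0 F [-0.5645  0.9035  0.3683]
```

View pics/w4b.png

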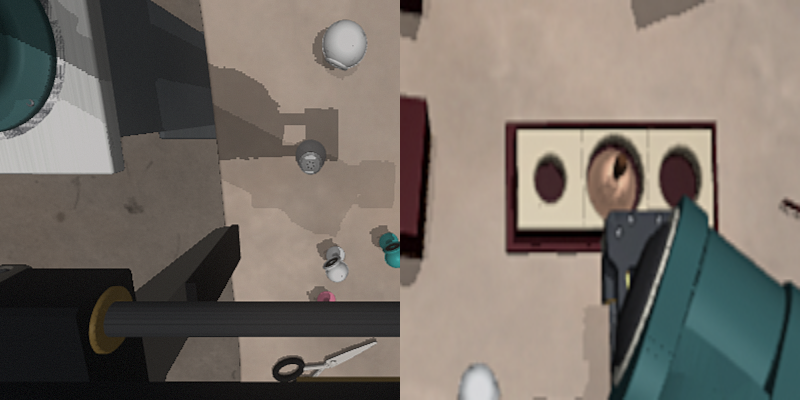

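The left half shows the steel shaker (311,155) and the large infuser (345,45) standing. On the right, the bell is upright in the middle well (615,178). Next is the shaker.

```bash
python3 - <<'E'
from h import *
pick((.4073,-.135),.051,20); w=well(-1)
env.reach((*w,.2),R(BY)); st()
p,P=cloud("scene","scene5"); ext(P,"held",w,.04,(.14,.21))
place(w,.0660)
env.reach((.50,-.03,.26),R(0))
p,P=cloud("wrist","w5")
ext(P,"shk placed",well(-1),.03,(.06,.12));ext(P,"inf",(.443,-.015),.03,(.03,.09))
p,P=cloud("scene","scene6"); ext(P,"shk placed",well(-1),.03,(.07,.12));ext(P,"bell",well(0),.03,(.07,.12))
cv2.imwrite("pics/s6.png",cv2.resize(cv2.imread("pics/scene6.png")[160:300,280:480],None,fx=3,fy=3))
E
```

```text
at t 19.53 [ 0.4081 -0.1351  0.0517] w 0.0919 gf 0.0 F [ 0.2602 -1.0485 -0.2539]
grasped t 20.57 [ 0.4074 -0.135   0.051 ] w 0.0244 gf 19.78 F [ 0.0641  0.7131 -0.1994]
lifted t 21.02 [ 0.4076 -0.1348  0.0663] w 0.0238 gf 19.72 F [ 0.0466  0.9061 -1.8041]
 t 24.42 [ 0.6094 -0.2584  0.2003] w 0.0245 gf 19.72 F [-0.2688  0.4493 -0.5687]
held 365 (array([ 0.5833, -0.2765,  0.1481]), array([ 0.6326, -0.2408,  0.2099]), array([ 0.6079, -0.2587,  0.179 ]))
pre t 25.31 [ 0.6103 -0.2586  0.0971] w 0.0247 gf 19.72 F [-0.5817 -0.6295 -0.6023]
down t 26.51 [ 0.6098 -0.2582  0.0661] w 0.0242 gf 19.72 F [-0.0229 -0.3774 -1.2299]
released t 27.58 [ 0.6097 -0.2583  0.066 ] w 0.092 gf 0.0 F [0.5682 0.3303 0.3661]
shk placed 444 (array([ 0.5955, -0.2691,  0.0601]), array([ 0.6216, -0.2451,  0.0842]), array([ 0.6085, -0.2571,  0.0722]))
inf 1316 (array([ 0.4207, -0.0377,  0.0554]), array([0.4651, 0.0087, 0.0805]), array([ 0.4429, -0.0145,  0.0679]))
shk placed 85 (array([ 0.5962, -0.2731,  0.0705]), array([ 0.6206, -0.247 ,  0.0855]), array([ 0.6084, -0.26  ,  0.078 ]))
bell 73 (array([ 0.6008, -0.1857,  0.07  ]), array([ 0.6145, -0.1715,  0.1037]), array([ 0.6077, -0.1786,  0.0869]))
```

View pics/s6.png

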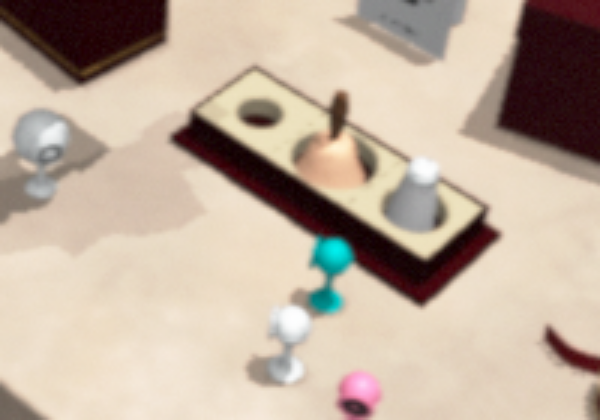

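The bell (335,160) and the shaker (415,195) stand upright in their wells. Next is the infuser.

```bash
python3 - <<'E'
from h import *
pick((.443,-.0145),.038,20); w=well(1)
env.reach((*w,.2),R(BY)); st()
p,P=cloud("scene","scene7"); ext(P,"held",w,.04,(.155,.212));ext(P,"foot",w,.03,(.155,.175))
cv2.imwrite("pics/s7.png",cv2.resize(cv2.imread("pics/scene7.png")[100:260,260:460],None,fx=3,fy=3))
E
```

```text
at t 31.38 [ 0.4437 -0.0146  0.0386] w 0.0917 gf 0.0 F [ 0.0002  0.5348 -0.3661]
grasped t 32.18 [ 0.4431 -0.0145  0.038 ] w 0.0427 gf 20.0 F [ 0.669  -0.0369  1.115 ]
lifted t 32.63 [ 0.4432 -0.0143  0.0533] w 0.0423 gf 20.0 F [ 0.1845  0.5359 -1.7485]
 t 34.85 [ 0.6103 -0.1014  0.1994] w 0.0425 gf 20.0 F [-0.1193  0.3409 -0.8436]
held 148 (array([ 0.572 , -0.1231,  0.16  ]), array([ 0.6424, -0.0884,  0.212 ]), array([ 0.6072, -0.1057,  0.186 ]))
foot 66 (array([ 0.5973, -0.1134,  0.16  ]), array([ 0.623 , -0.0884,  0.1745]), array([ 0.6102, -0.1009,  0.1673]))
```

View pics/s7.png

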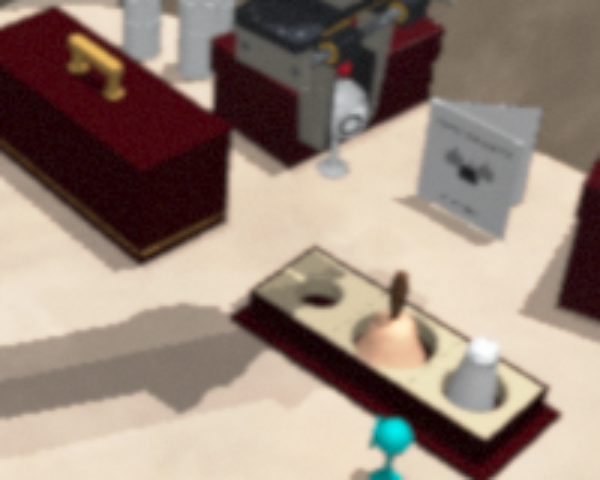

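The infuser hangs upright with its foot at (332,168), centred over its well. I'll place it and then measure the cover with the wrist camera.

```bash
python3 - <<'E'
from h import *
place(well(1),.0527,up=.26)
env.reach((.61,.10,.33),R(np.radians(-6.2)))
p,P=cloud("wrist","w8")
q=sel(P,(.62,.176),(.08,.16),.1,.115); print("cover",rect(q),len(q))
q=sel(P,(.62,.176),(.06,.06),.122,.15); print("bar",rect(q),q[:,2].max(),len(q))
p,P=cloud("scene","scene8");ext(P,"inf",well(1),.03,(.06,.12));ext(P,"bell",well(0),.03,(.07,.12))
cv2.imwrite("pics/s8.png",np.hstack([cv2.resize(cv2.imread("pics/scene8.png")[160:300,280:480],(400,280)),cv2.resize(cv2.imread("pics/w8.png"),(400,280))]))
st()
E
```

```text
pre t 35.83 [ 0.6116 -0.1015  0.0837] w 0.0423 gf 20.0 F [ 0.2003 -0.216  -1.1543]
down t 37.03 [ 0.6109 -0.1013  0.0528] w 0.0424 gf 20.0 F [-0.1688 -0.0992 -1.0545]
released t 37.88 [ 0.6108 -0.1013  0.0527] w 0.0919 gf 0.0 F [-0.14    0.0502 -0.5864]
cover (array([0.6174, 0.1644]), array([102.3175, 235.9885]), -6.222602844238281) 17841
bar (array([0.619, 0.175]), array([10.8965, 64.507 ]), -6.245208740234375) 0.14154140545679472 697
inf 260 (array([ 0.5861, -0.1249,  0.0601]), array([ 0.6256, -0.0784,  0.0957]), array([ 0.6059, -0.1017,  0.0779]))
bell 74 (array([ 0.6006, -0.1862,  0.071 ]), array([ 0.6139, -0.1716,  0.1047]), array([ 0.6072, -0.1789,  0.0879]))
 t 40.02 [0.6098 0.0973 0.3294] w 0.0919 gf 0.0 F [-0.0367  0.01   -0.2541]
```

View pics/s8.png

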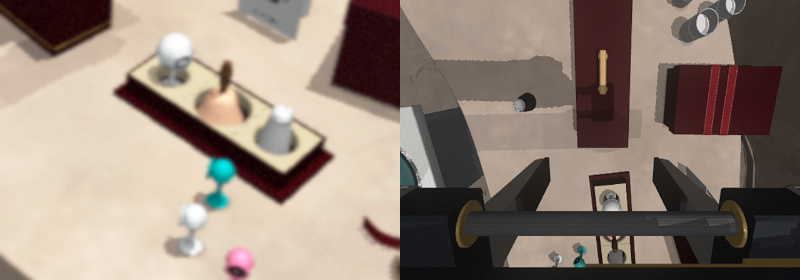

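All three pieces stand upright (left half), and the cover's bar is at (603,72) on the right. Next is the cover.

```bash
python3 - <<'E'
from h import *
y=np.radians(-6.2); xy=(.6192,.1753)
env.reach((*xy,.22),R(y)); env.movel((*xy,.114),rate=.12); st("at")
effector.grasp(45); st("grasped")
env.movel((*xy,.125),rate=.04); env.pause(.2); st("lifted"); env.movel((*xy,.27),rate=.12)
for f in (.33,.67,1):
    env.movel((*(np.array(xy)*(1-f)+BC*f),.27),frame=R(y*(1-f)+BY*f),rate=.15)
env.pause(.3); st("over")
for c in ("scene","top"):
    p,P=cloud(c,c+"9"); q=sel(P,BC,(.08,.16),.24,.275); print(c,rect(q) if len(q) else 0)
    if len(q): A=np.c_[q[:,:2],np.ones(len(q))]; print("plane",np.linalg.lstsq(A,q[:,2],rcond=None)[0])
cv2.imwrite("pics/s9.png",cv2.imread("pics/scene9.png"))
E
```

```text
at t 41.65 [0.6199 0.1753 0.1148] w 0.0918 gf 0.0 F [0.4147 0.1101 0.5009]
grasped t 42.83 [0.6193 0.1752 0.1139] w 0.0114 gf 45.0 F [ 0.6645  0.834  -0.6194]
lifted t 43.46 [0.619  0.1753 0.1248] w 0.0117 gf 45.0 F [ 0.0638  0.6756 -2.7781]
over t 47.94 [ 0.6105 -0.179   0.27  ] w 0.0116 gf 45.0 F [ 0.6541 -0.9894 -3.3017]
scene (array([ 0.6089, -0.1784]), array([107.5777, 260.7076]), 0.21892665326595306)
plane [0.0947 0.0109 0.206 ]
top (array([ 0.6107, -0.1788]), array([101.8376, 258.0693]), -0.5679855346679688)
plane [ 0.0313 -0.0038  0.243 ]
```

View pics/s9.png

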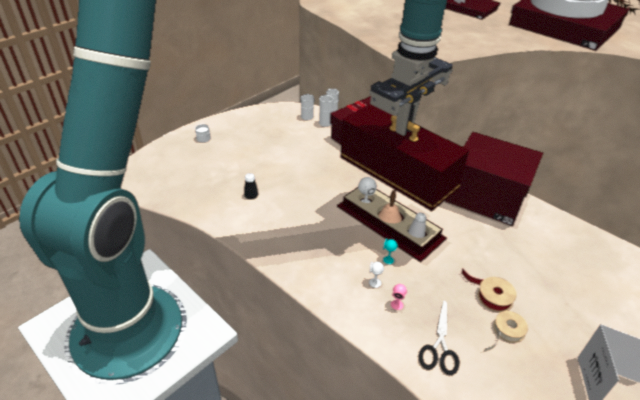

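The cover hangs level over the base (405,150). I'll lower it and watch the force.

```bash
python3 - <<'E'
from h import *
for z,r in [(.22,.1),(.165,.06),(.14,.04),(.128,.03),(.1225,.02)]:
    env.movel((*BC,z),rate=r); s=st(str(z))
    if s["wrist_force"][2]>8: print("contact"); break
env.pause(.3); st()
p,P=cloud("scene","scene10"); q=sel(P,BC,(.08,.16),.1,.13); print(rect(q),np.median(q[:,2]))
cv2.imwrite("pics/s10.png",cv2.resize(cv2.imread("pics/scene10.png")[100:280,290:490],None,fx=3,fy=3))
E
```

```text
0.22 t 48.69 [ 0.6105 -0.1801  0.2202] w 0.0114 gf 45.0 F [ 0.9851 -0.7618 -2.5359]
0.165 t 49.76 [ 0.6106 -0.18    0.1654] w 0.0118 gf 45.0 F [-0.708  -0.4251 -2.8286]
0.14 t 50.53 [ 0.6104 -0.18    0.1401] w 0.0116 gf 45.0 F [-0.0773 -0.6067 -2.7311]
0.128 t 51.08 [ 0.6102 -0.1799  0.1279] w 0.0115 gf 45.0 F [-0.3802 -0.0527 -2.7349]
0.1225 t 51.51 [ 0.6102 -0.1798  0.1224] w 0.0113 gf 45.0 F [ 0.6999  0.2005 -3.4215]
 t 51.81 [ 0.6103 -0.1798  0.1226] w 0.0113 gf 45.0 F [ 0.0959 -0.1318 -3.1268]
(array([ 0.6092, -0.1793]), array([108.2583, 260.0593]), -0.31573486328125) 0.11549307454645952
```

View pics/s10.png

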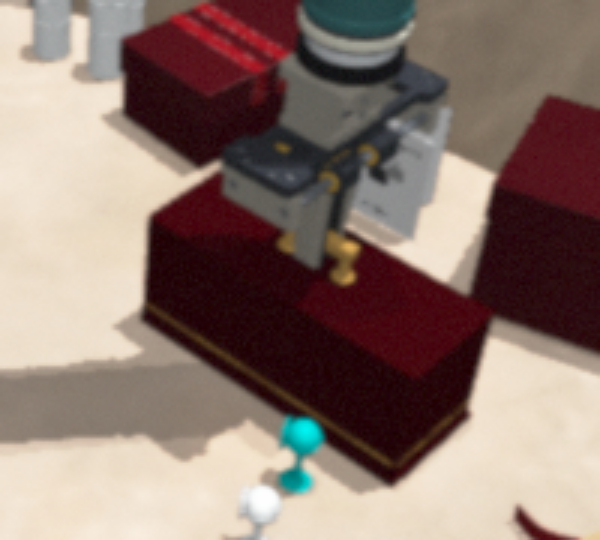

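The cover sits square on the plate, with the gold edge line parallel to the plate from (145,310) to (395,455). It still bears on the gripper, about 1 mm up. I'll ease it down and release.

```bash
python3 - <<'E'
from h import *
for z in (.1215,.1205):
    env.movel((*BC,z),rate=.01); env.pause(.2); s=st()
    if s["wrist_force"][2]>1: break
effector.release(); st("rel"); env.movel((*BC,.25),rate=.15); env.reach((.5,.1,.33),R(0)); env.pause(.5)
p,P=cloud("scene","scene11"); q=sel(P,BC,(.08,.16),.1,.12); print(rect(q),np.median(q[:,2]))
p,P=cloud("top","top11"); q=sel(P,BC,(.08,.16),.1,.125); print(rect(q),np.median(q[:,2]),len(q)); A=np.c_[q[:,:2],np.ones(len(q))]; print(np.linalg.lstsq(A,q[:,2],rcond=None)[0])
cv2.imwrite("pics/s11.png",cv2.resize(cv2.imread("pics/scene11.png")[100:300,230:490],None,fx=3,fy=3))
E
```

```text
t 52.31 [ 0.6107 -0.1799  0.1219] w 0.0115 gf 45.0 F [0.7494 0.4014 0.4909]
 t 52.76 [ 0.6111 -0.1799  0.1217] w 0.0112 gf 45.0 F [0.0723 0.6123 6.474 ]
rel t 53.99 [ 0.6103 -0.1798  0.1205] w 0.0923 gf 0.0 F [-0.3879  0.554  -0.6994]
(array([ 0.6089, -0.1794]), array([107.1573, 260.0841]), -0.5492324829101562) 0.11474828165372308
(array([ 0.6112, -0.1798]), array([102.6191, 258.6607]), -0.41307830810546875) 0.11496133492157584 5106
[ 0.0106 -0.0014  0.1081]
```

View pics/s11.png

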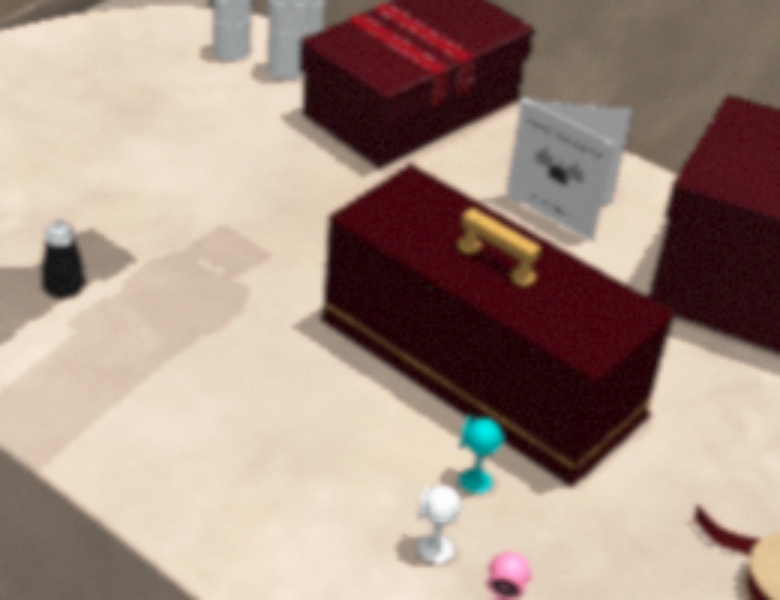

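The cover is down and square (top at 0.115 m, yaw -0.4°). The black shaker (62,260) and the small infuser (437,520) are standing untouched.

```bash
python3 -c "
from station import workorder; print(workorder.finish_job())"
```

```text
the job is handed in; nothing more can be done
None
```

The gift set is packed and handed in: the bell, steel shaker and large infuser stand upright in their own wells, the cover is square and fully down on the base, and the black shaker and small infuser stand untouched; no verdict came back.

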